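# Load the lower tier of a sample case

### The arm

A 6-joint arm with a two-finger parallel gripper is mounted at the origin on the work surface. World frame = base frame: x ahead of the robot, y to its left, z up, the work surface at z = 0. Lengths are in mm, angles in degrees, forces in N, time in s.
With the tool pointing down it reaches from about 300 to 850 mm from the base axis. Payload 4.2 kg.
Tool frame: the origin (TCP) lies at the very end of the fingers, on their centre line; the grasp point (between the pads) lies 19 mm behind it (env.grip_depth is the distance from the TCP to the grasp point, in mm); z points along the fingers, y is the line along which they close (so a half turn about z gives the same grasp; the last joint's range is limited). The gripper opens to 91 mm and grips with 3 to 60 N. Pads are 32 mm wide; open, the fingers measure 118 mm over their backs; the gripper's body (76 mm by 178 mm) begins 60 mm behind the grasp point.
Start: joints at [-76.375, 18.312, 89.639, -0, 72.044, -1.146], TCP at [146.601, -556.014, 213.976] pointing down, gripper open.
Joint ranges: [-177.97, 177.97], [-48.28, 115.42], [12.27, 149.76], [-77.06, 257.06], [2.81, 150.46], [-146.56, 146.56]. Speed limits (degrees/s): [147.25, 147.25, 180, 180, 180, 180].

### API

Orientations are given as [roll, pitch, yaw] about the fixed x, y, z axes, in that order (R = Rz(yaw) Ry(pitch) Rx(roll)).
In Python, from workcell import env, cams gives the robot as it stands.
- The arm moves only by the tool apply_moves, never from a script. Its argument "deltas" is a list of rows, each a list of 5 numbers: the shift along the tool's x, y, z in m, then the turn about the tool's z in rad, then the opening, from -1 (shut) to 1 (fully open), so that 0 is half open. In form: [[tx, ty, tz, roll, gripper], ...]. A call has 1 to 5 rows; each row is the pose to reach, as a shift and turn from the pose commanded when the call began, along the tool's axes at that moment; what a row does not reach only later rows make up. A row lasts 1/10 s, in which the tool goes at most 50 mm and 8.59 degrees, less where a joint would pass 70% of its speed; a pose out of reach is approached as far as the arm can. A call with a gripper value outside its range is refused whole. The fingers move at their own pace and stop on an object; "grip_force" is the grip in N (left out, the last holds). Time passes only in rows, so rows that repeat a pose let the fingers close. It gives the time, the measured TCP pose, the force, the opening and the grip force at its end, in the units of the state.
- env.state(): the state, without advancing time (a new reading comes with each control period).
- cams.grab_frame(name): name is "side" or "top" or "wrist"; returns the picture (480x640x3 uint8, blue, green, red); there is no depth.
- cams.get_calibration(name): a dict with "mtx" (3x3 intrinsics, pixels), "eye" and "attitude" of the camera in the world; the wrist camera has in their place "tool_from_camera" (4x4, takes a point from camera to tool coordinates, whose origin is the TCP and whose axes are the flange's). Camera axes: x right, y down, z forward; pixel columns grow to the right and rows downward; lengths in mm; the calibration is good to about 2 mm. The wrist camera is an equidistant fisheye: a pixel r from the principal point sees the ray r / f radians off the axis. A picture is of the moment at which its call begins: read the wrist's pose just before it. get_calibration takes no time and is no camera call.
- env.job_done(): hands the job in; it is judged then, once.
The state is a dict: "time_s": time; "qpos": joint angles; "qvel": joint speeds; "effort": joint torques, N m; "ee_pos": TCP position; "ee_rot": TCP orientation; "force": force on the tool from outside, world axes, zero at the start; "torque": the same for the moment, N m; "gripper_width": finger opening in mm; "gripper_force": force on a finger pad.
Only numpy, scipy, OpenCV 4.12 (cv2) and the standard library are available. Lean on these libraries where they do the work, as an engineer would, in place of code of your own. Each camera call takes 0.05 s, during which the arm holds its last target. There are 200 camera calls.

### The job

Swing the hinged tray flap of the grey sample case up by its green lip until it stands open by itself, then set the rack of green-capped vials upright in the free bay of the lower tier, the one with the green floor. Swing the flap shut again and press its lip down until the catch clicks and the flap lies flush on the case. Leave the rack of blue-capped vials in its bay and everything else on the bench where it is.

Things in the scene. Friction and masses are not known exactly. Their poses are not given: they have to be found in the camera images.
- case: fixed grey case, 136 (own x) x 150 (own y) x 95 mm high to the rim, walls 5, floor 6 mm. Origin: centre of the underside; own x points away from the robot, to the hinge side. A divider 16 mm thick, 86 mm high, along own x at own y = 0, parts the lower tier into two bays 126 (x) x 62 mm (y), centred at own x 0, own y +39 and -39 mm. Near outer wall face: own x = -68 mm.
- flap (a joint): flap hinge (rad): 0 = shut, flush, held by the spring catch; grows as the lip rises. Stop at 1.85, past upright: it stays open there by its weight. Short of 1.57 it sinks slowly and rests on top of the catch at about 0.12 rad (lip 18 mm high), not shut. Pressing the lip with 10 to 15 N pushes it past the catch to 0; lifting it off the catch takes about 10 N at the lip, then 2 N.
- flap_lip (a point): centre of the lip's upper face, 150 mm from the hinge; x axis towards the hinge. The flap is a white tray, plate 134 x 150 x 6 mm on the rim (underside 95 mm up when shut), ribs 14 mm high on top. The green lip continues the plate: 120 mm wide (case y), 6 mm thick, no ribs, overhanging the near wall (case x -68 to -101 mm), free underneath down to the bench.
- flap_hinge (a point): middle of the flap's hinge axis, which is parallel to case y, at case x = +64 mm, 95 mm above the bench.
- bay_mat: green floor liner of the free bay, 110 (x) x 56 (y) x 3 mm, fixed on the case floor, origin at the centre of its underside (6 mm above the bench), axes as the case. It lies in the left or right bay, hidden by the shut flap. The rack stands on it, long side along the bay.
- green_rack: rack to be loaded, loose, about 0.2 kg: black base 100 (own x) x 44 (own y) x 28 mm, eight green-capped vials up to 42 mm high, four at each end, and in the middle an upright white grip 30 (x) x 14 (y) mm rising from the base to 74 mm. Origin: centre of the underside; own z up.
- green_rack_handle (a point): centre of the top of the white grip of the green-capped rack, 74 mm above the rack's underside; pinch it across own y (14 mm) from above.
- blue_rack: same rack with blue-capped vials, standing loose in the other bay, on the case floor; stays there. Origin: centre of its underside.
- white_rack: same rack with white caps, standing on the bench; not needed. Origin: centre of its underside.
- solvent_a: amber bottle, 76 mm diameter, 170 mm high, bystander; origin at the centre of its underside.
- solvent_b: clear bottle, 68 mm diameter, 150 mm high, bystander; origin at the centre of its underside.
- tip_box: blue partitioned box 120 x 85 x 50 mm, bystander; origin at the centre of its underside.
- beaker: glass beaker, 70 mm diameter, 90 mm high, bystander; origin at the centre of its underside.
- jar: amber jar, 60 mm diameter, 70 mm high, bystander; origin at the centre of its underside.
Things that resemble listed ones, but are neither listed nor needed, are in the scene too. Leave any purple or turquoise look-alike of the case alone.

How it is judged:
By the outcome, as a careful person would: the job done as asked, in the order asked, and still so for the second after the job is handed in, with the robot touching nothing.
It also fails if it takes over 72 s, if anything falls off the work surface, if the arm or the gripper's body presses on something with over 40 N, if the wrist force passes 120 N, or if a joint passes its speed limit or range.

## Working session

There is one attempt and no reset: what is moved stays moved. The work goes in short steps, Python scripts to look and compute and a tool call to move; the robot and the scene stay as the last step left them, time stands still between calls to the robot, and variables do not carry over. Pictures are saved under pics/ and viewed, at most 10 in all, crops included, and the job is handed in when it is done.

Besides the shell and the picture viewer there is one more tool, called after "Request:" as name(argument=value, ...), one argument or row to a line, values as JSON. apply_moves: Moves the arm, as the interface text tells. Its arguments: {"type":"object","properties":{"deltas":{"type":"array"},"grip_force":{"type":"number"}},"required":["deltas"]}

```bash
mkdir -p pics; ls; python3 - <<'E'
from workcell import env, cams
import cv2,numpy as np
for n in ("side","top","wrist"):
    c=cams.get_calibration(n); print(n,{k:np.round(np.array(v),3).tolist() for k,v in c.items()})
print(env.state())
for n in ("side","top"):
    cv2.imwrite(f"pics/{n}0.png",cams.grab_frame(n))
E
```

```text
pics
side {'mtx': [[457.232, 0.0, 325.326], [0.0, 457.232, 237.261], [0.0, 0.0, 1.0]], 'eye': [40.232, 649.899, 995.251], 'attitude': [-138.854, -0.463, -143.929]}
top {'mtx': [[483.269, 0.0, 314.597], [0.0, 483.269, 235.527], [0.0, 0.0, 1.0]], 'eye': [351.252, 22.242, 1294.852], 'attitude': [-172.819, -0.637, -89.417]}
wrist {'mtx': [[371.648, 0.0, 324.819], [0.0, 371.648, 231.585], [0.0, 0.0, 1.0]], 'tool_from_camera': [[-0.001, -0.964, -0.266, 74.499], [1.0, -0.001, 0.001, 0.414], [-0.001, -0.266, 0.964, -171.367], [0.0, 0.0, 0.0, 1.0]]}
{'time_s': 0.0, 'qpos': array([-7.63762944e+01,  1.83513729e+01,  8.97077130e+01,  1.37815285e-06,
        7.20443491e+01, -1.14669185e+00]), 'qvel': array([-0.19581256, -0.01099275,  0.08712826,  0.00684279, -0.09912008,
       -0.0976303 ]), 'effort': array([-1.90973983e-04, -4.12463593e+01, -2.31972492e+01,  7.26050092e-02,
        4.55481070e-02, -1.38487308e-04]), 'ee_pos': array([ 146.46457055, -555.49473587,  213.11412638]), 'ee_rot': array([-1.79896586e+02, -2.07127186e-03,  1.47703952e+01]), 'force': array([0.25627363, 0.10145982, 0.22824421]), 'torque': array([-0.03939542,  0.00974997, -0.01807717]), 'gripper_force': 0.0, 'gripper_width': 91.26147296744263}
```

View pics/top0.png

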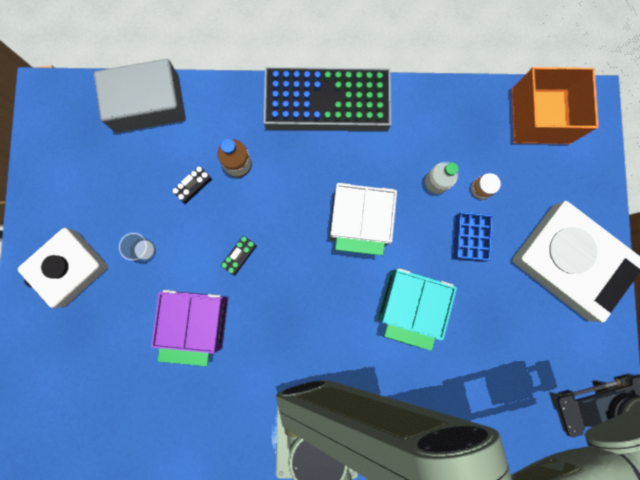

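View pics/side0.png

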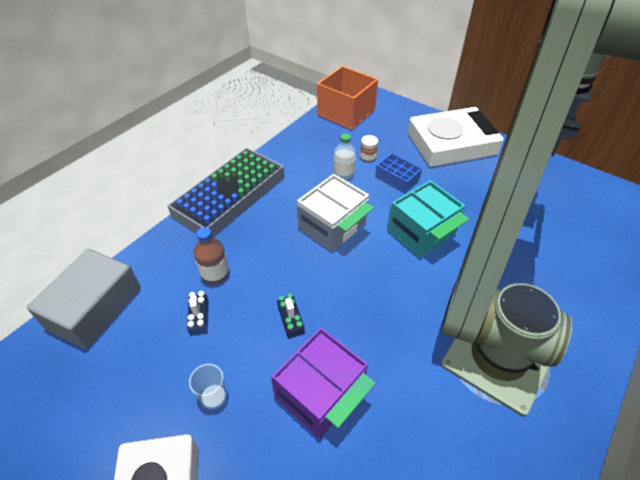

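The top view shows the white-flapped grey case at (363,217) with its lip at (360,245), and the green rack at (239,255). The side view shows the same: case at (335,210), rack at (290,313).

```bash
cat > h.py <<'E'
from workcell import env, cams
import cv2, numpy as np
from scipy.spatial.transform import Rotation as R
def rot(a): return R.from_euler('xyz',a,degrees=True).as_matrix()
def ray(n,uv,tool=None):
    c=cams.get_calibration(n); K=np.array(c['mtx']); uv=np.array(uv,float)
    d=np.array([(uv[0]-K[0,2])/K[0,0],(uv[1]-K[1,2])/K[1,1]])
    if n!='wrist':
        v=np.array([d[0],d[1],1]); return np.array(c['eye']),rot(c['attitude'])@v
    th=np.linalg.norm(d); s=np.sin(th)/max(th,1e-9); v=np.array([d[0]*s,d[1]*s,np.cos(th)])
    T=np.array(c['tool_from_camera']); p,Rt=tool
    return np.array(p)+Rt@T[:3,3],Rt@T[:3,:3]@v
def onz(n,uv,z,tool=None):
    e,d=ray(n,uv,tool); return e+d*(z-e[2])/d[2]
def pose():
    s=env.state(); return s['ee_pos'],rot(s['ee_rot'])
def mask(im,lo,hi,roi=None):
    m=cv2.inRange(cv2.cvtColor(im,cv2.COLOR_BGR2HSV),np.array(lo),np.array(hi))
    if roi:
        k=np.zeros_like(m);x0,y0,x1,y1=roi;k[y0:y1,x0:x1]=255;m&=k
    return m
GREEN=((45,100,60),(75,255,255))
def totool(w,ee=None):
    p,Rt=pose(); return Rt.T@(np.array(w)-p)
E
python3 - <<'E'
from h import *
im=cv2.imread('pics/top0.png'); sd=cv2.imread('pics/side0.png')
# lip
m=mask(im,*GREEN,roi=(325,225,395,265)); c=max(cv2.findContours(m,0,1)[0],key=cv2.contourArea)
r=cv2.minAreaRect(c); b=cv2.boxPoints(r); P=np.array([onz('top',q,101) for q in b])
print('lip',r,P.round(0).tolist(),P.mean(0).round(1))
# flap
m=mask(im,(0,0,150),(180,60,255),roi=(325,175,405,262)); c=max(cv2.findContours(m,0,1)[0],key=cv2.contourArea)
r=cv2.minAreaRect(c); b=cv2.boxPoints(r); P=np.array([onz('top',q,113) for q in b]); print('flap',r,P.round(0).tolist(),P.mean(0).round(1))
# rack
m=mask(im,*GREEN,roi=(215,230,262,280)); ys,xs=np.nonzero(m)
r=cv2.minAreaRect(np.stack([xs,ys],1).astype(np.float32)); b=cv2.boxPoints(r); P=np.array([onz('top',q,41) for q in b]);print('rackT',P.round(0).tolist(),P.mean(0).round(1), [round(float(np.degrees(np.arctan2(*(P[i+1]-P[i])[1::-1]))),1) for i in (0,1)],[np.linalg.norm(P[i+1]-P[i]).round(0) for i in (0,1)])
m=mask(im,(0,0,150),(180,60,255),roi=(215,230,262,280)); ys,xs=np.nonzero(m); print('grip top',xs.mean(),ys.mean(),onz('top',(xs.mean(),ys.mean()),70))
m=mask(sd,*GREEN,roi=(270,285,312,342)); ys,xs=np.nonzero(m)
r=cv2.minAreaRect(np.stack([xs,ys],1).astype(np.float32));print('rackS',onz('side',r[0],41).round(1))
m=mask(sd,*GREEN,roi=(325,200,378,235)); c=max(cv2.findContours(m,0,1)[0],key=cv2.contourArea);r=cv2.minAreaRect(c);print('lipS',onz('side',r[0],101).round(1))
p,Rt=pose();print(Rt.round(3))
E
```

```text
lip ((359.5122375488281, 245.89022827148438), (48.47944641113281, 12.25790023803711), 6.34019136428833) [[468.0, -40.0, 101.0], [498.0, -43.0, 101.0], [486.0, -163.0, 101.0], [456.0, -160.0, 101.0]] [ 477.2 -101.4  101. ]
flap ((363.45068359375, 212.468505859375), (61.502315521240234, 54.540775299072266), 6.009005546569824) [[499.0, -27.0, 113.0], [636.0, -41.0, 113.0], [621.0, -194.0, 113.0], [484.0, -178.0, 113.0]] [ 559.9 -110.1  113. ]
rackT [[429.0, 251.0, 41.0], [506.0, 197.0, 41.0], [485.0, 168.0, 41.0], [408.0, 223.0, 41.0]] [457.1 209.9  41. ] [-35.0, -125.8] [np.float64(94.0), np.float64(36.0)]
grip top 235.10256410256412 253.37179487179486 [457.7396408  211.50842437  70.        ]
rackS [453.6 214.8  41. ]
lipS [473.5 -93.8 101. ]
[[ 0.967  0.255 -0.   ]
 [ 0.255 -0.967  0.002]
 [ 0.    -0.002 -1.   ]]
```

```bash
cat >> h.py <<'E'
def plan(tx,ty,tz,yaw,rows=5,cur=None,mm=49,deg=8.5):
    """print, per call, final tool-frame delta (m, rad) towards world target, limited to what rows can do"""
    p,Rt=pose(); p=p.copy(); y=np.degrees(np.arctan2(Rt[1,0],Rt[0,0]))
    if cur: p=np.array(cur[:3],float); y=cur[3]
    t=np.array([tx,ty,tz],float)
    for k in range(12):
        d=t-p; dy=(yaw-y+180)%360-180
        if np.linalg.norm(d)<1 and abs(dy)<.3: break
        st=d*min(1,mm*rows/max(np.linalg.norm(d),1e-9)); sy=np.clip(dy,-deg*rows,deg*rows)
        Rd=rot([180,0,y]); tl=Rd.T@st/1000
        print('call',k,tl.round(3).tolist(),round(float(np.radians(-sy)),3),'->',(p+st).round(0).tolist(),round(float(y+sy),1))
        p=p+st; y+=sy
E
python3 - <<'E'
from h import *
plan(490,-103,260,174)
E
```

```text
call 0 [0.192, -0.15, -0.02] -0.742 -> [294.0, -361.0, 233.0] 57.3
call 1 [0.243, 0.019, -0.02] -0.742 -> [442.0, -167.0, 253.0] 99.8
call 2 [0.054, 0.058, -0.007] -0.742 -> [490.0, -103.0, 260.0] 142.3
call 3 [0.0, 0.0, 0.0] -0.554 -> [490.0, -103.0, 260.0] 174.0
```

Request:
apply_moves(
  deltas=[
    [0.038, -0.03, -0.004, -0.148, 1],
    [0.077, -0.06, -0.008, -0.297, 1],
    [0.115, -0.09, -0.012, -0.445, 1],
    [0.154, -0.12, -0.016, -0.594, 1],
    [0.192, -0.15, -0.02, -0.742, 1],
  ],
)

```text
time_s: 0.6
ee_pos: [294.7, -360.2, 233.8]
ee_rot: [-180.0, -0.0, 57.6]
force: [0.8, -0.6, 0.0]
gripper_width: 90.9
gripper_force: 0.0
```

Request:
apply_moves(
  deltas=[
    [0.049, 0.004, -0.004, -0.148, 1],
    [0.097, 0.008, -0.008, -0.297, 1],
    [0.146, 0.011, -0.012, -0.445, 1],
    [0.194, 0.015, -0.016, -0.594, 1],
    [0.243, 0.019, -0.02, -0.742, 1],
  ],
)

```text
time_s: 1.1
ee_pos: [441.9, -166.0, 253.9]
ee_rot: [-180.0, 0.0, 100.1]
force: [1.0, -0.5, 0.2]
gripper_width: 91.1
gripper_force: 0.0
```

Request:
apply_moves(
  deltas=[
    [0.011, 0.012, -0.001, -0.148, 1],
    [0.022, 0.023, -0.003, -0.297, 1],
    [0.032, 0.035, -0.004, -0.445, 1],
    [0.043, 0.046, -0.006, -0.594, 1],
    [0.054, 0.058, -0.007, -0.742, 1],
  ],
)

```text
time_s: 1.6
ee_pos: [489.4, -104.1, 260.7]
ee_rot: [-180.0, -0.0, 142.7]
force: [1.4, 0.2, -0.1]
gripper_width: 91.1
gripper_force: 0.0
```

Request:
apply_moves(
  deltas=[
    [0, 0, 0, -0.14, 1],
    [0, 0, 0, -0.28, 1],
    [0, 0, 0, -0.42, 1],
    [0, 0, 0, -0.554, 1],
    [0, 0, 0, -0.554, 1],
  ],
)

```text
time_s: 2.1
ee_pos: [489.0, -104.7, 260.5]
ee_rot: [180.0, -0.1, 174.0]
force: [-0.5, 0.4, 0.8]
gripper_width: 91.3
gripper_force: 0.0
```

```bash
python3 - <<'E'
from h import *
s=env.state();print(s['time_s'],s['ee_pos'],s['ee_rot'],s['qpos'])
P=pose();im=cams.grab_frame('wrist');cv2.imwrite('pics/w1.png',im);np.savez('w1.npz',p=P[0],R=P[1])
E
```

```text
2.1 [ 489.04781034 -104.6685144   260.52191262] [ 1.79997504e+02 -5.28073589e-02  1.74038848e+02] [-1.33951497e+01  9.95557702e+00  9.42849812e+01 -4.49442507e-03
  7.58121282e+01 -9.74328926e+01]
```

View pics/w1.png

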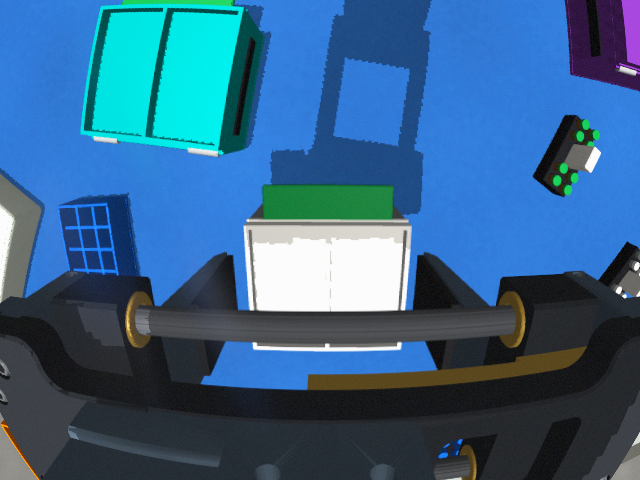

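The wrist view shows the grey case's lip at (263–393, 185–220), the front rib at row 222, the central rib at column 330, and the fingers straddling the case.

```bash
python3 - <<'E'
from h import *
z=np.load('w1.npz');T=(z['p'],z['R']);im=cv2.imread('pics/w1.png')
m=mask(im,*GREEN,roi=(240,170,410,222));c=max(cv2.findContours(m,0,1)[0],key=cv2.contourArea)
b=cv2.boxPoints(cv2.minAreaRect(c));P=np.array([onz('wrist',q,101,T) for q in b]);print(b.round(0).tolist(),P.round(1).tolist(),P.mean(0))
for q in [(245,223),(411,223),(330,240),(330,300),(254,348),(402,348)]: print(q,onz('wrist',q,115,T).round(1))
E
```

```text
[[262.0, 185.0], [392.0, 185.0], [392.0, 218.0], [262.0, 218.0]] [[455.3, -159.3, 101.0], [467.5, -42.1, 101.0], [498.3, -44.1, 101.0], [485.8, -163.6, 101.0]] [ 476.71390984 -102.26171457  101.        ]
(245, 223) [ 485.6 -176.9  115. ]
(411, 223) [501.  -29.3 115. ]
(330, 240) [ 509.1 -103.1  115. ]
(330, 300) [ 568. -109.  115.]
(254, 348) [ 615.7 -191.5  115. ]
(402, 348) [631.8 -41.4 115. ]
```

```bash
python3 - <<'E'
import cv2
im=cv2.imread('pics/w1.png')[170:360,230:425];cv2.imwrite('pics/w1c.png',cv2.resize(im,None,fx=3,fy=3,interpolation=2))
E
```

```text
(no output)
```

View pics/w1c.png

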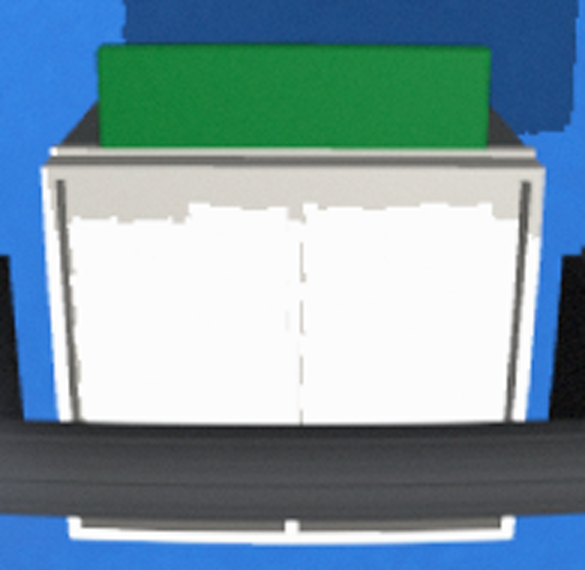

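Request:
apply_moves(
  deltas=[
    [-0.028, 0.001, 0.04, 0, 0],
    [-0.028, 0.001, 0.09, 0, 0],
    [-0.028, 0.001, 0.13, 0, 0],
    [-0.028, 0.001, 0.154, 0, 0],
    [-0.028, 0.001, 0.155, 0, 0],
  ],
  grip_force=45,
)

```text
time_s: 2.65
ee_pos: [516.8, -106.3, 103.4]
ee_rot: [180.0, -0.2, 173.9]
force: [1.5, 0.2, -0.7]
gripper_width: 54.1
gripper_force: 0.4
```

Request:
apply_moves(
  deltas=[
    [0, 0, 0.0, 0, -1],
    [0, 0, 0, 0, -1],
    [0, 0, 0, 0, -1],
    [0, 0, 0, 0, -1],
    [0, 0, 0, 0, -1],
  ],
)

```text
time_s: 3.15
ee_pos: [517.3, -106.7, 106.5]
ee_rot: [-180.0, 0.0, 174.0]
force: [0.7, 0.0, 0.2]
gripper_width: 14.2
gripper_force: 0.0
```

Request:
apply_moves(
  deltas=[
    [0, 0, 0.002, 0, -1],
    [0, 0, 0.002, 0, -1],
    [0, 0, 0.002, 0, -1],
  ],
)

```text
time_s: 3.45
ee_pos: [517.6, -105.4, 104.2]
ee_rot: [179.9, 0.0, 174.0]
force: [1.6, 5.3, 1.9]
gripper_width: 3.6
gripper_force: 45.0
```

Request:
apply_moves(
  deltas=[
    [0, 0, -0.004, 0, -1],
    [-0.001, 0, -0.009, 0, -1],
    [-0.003, 0, -0.015, 0, -1],
    [-0.005, 0, -0.021, 0, -1],
    [-0.007, 0, -0.027, 0, -1],
  ],
)

```text
time_s: 3.95
ee_pos: [523.6, -106.1, 128.8]
ee_rot: [179.9, -0.2, 174.0]
force: [4.5, 3.5, -10.7]
gripper_width: 3.3
gripper_force: 47.8
```

Request:
apply_moves(
  deltas=[
    [-0.003, 0, -0.006, 0, -1],
    [-0.006, 0, -0.012, 0, -1],
    [-0.009, 0, -0.018, 0, -1],
    [-0.012, 0, -0.024, 0, -1],
    [-0.016, 0, -0.03, 0, -1],
  ],
)

```text
time_s: 4.45
ee_pos: [540.4, -107.9, 158.2]
ee_rot: [179.9, -0.1, 174.0]
force: [6.8, 2.8, -15.2]
gripper_width: 3.7
gripper_force: 51.9
```

```bash
python3 - <<'E'
from h import *
im=cams.grab_frame('side');cv2.imwrite('pics/s2.png',cv2.resize(im[100:300,250:480],None,fx=2.5,fy=2.5));print(env.state()['gripper_width'])
E
```

```text
3.211758950331823
```

View pics/s2.png

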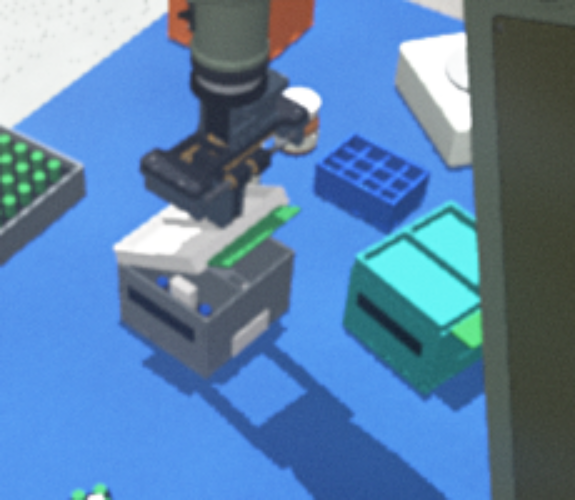

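The flap is lifted about 0.5 rad; the blue rack is seen in the left (+y) bay, so the right bay (own y −39) is free.

Request:
apply_moves(
  deltas=[
    [-0.003, 0, -0.004, 0, -1],
    [-0.006, 0, -0.007, 0, -1],
    [-0.009, 0, -0.011, 0, -1],
    [-0.012, 0, -0.015, 0, -1],
    [-0.015, 0, -0.018, 0, -1],
  ],
)

```text
time_s: 5.0
ee_pos: [555.7, -109.5, 175.3]
ee_rot: [179.9, -0.1, 174.0]
force: [7.7, 3.1, -18.5]
gripper_width: 3.3
gripper_force: 53.1
```

Request:
apply_moves(
  deltas=[
    [0, 0, 0, 0, -0.7],
    [0, 0, -0.05, 0, -0.7],
    [0.035, 0, -0.075, 0, -0.7],
    [0.083, 0, -0.075, 0, -0.9],
    [0.12, 0, -0.055, 0, -1],
  ],
)

```text
time_s: 5.5
ee_pos: [435.4, -98.8, 236.7]
ee_rot: [-179.9, 0.4, 174.1]
force: [0.9, 0.2, -0.5]
gripper_width: 1.3
gripper_force: 0.0
```

Request:
apply_moves(
  deltas=[
    [0, 0, 0.05, 0, -1],
    [0, 0, 0.075, 0, -1],
    [0, 0, 0.075, 0, -1],
  ],
)

```text
time_s: 5.8
ee_pos: [432.5, -97.8, 156.4]
ee_rot: [180.0, -0.4, 174.1]
force: [-0.2, 0.7, 0.1]
gripper_width: 0.4
gripper_force: 0.0
```

```bash
python3 - <<'E'
from h import *
im=cams.grab_frame('side');cv2.imwrite('pics/s3.png',cv2.resize(im[100:300,250:480],None,fx=2.5,fy=2.5));print(env.state()['ee_pos'])
E
```

```text
[434.63694804 -98.21761213 158.39966001]
```

View pics/s3.png

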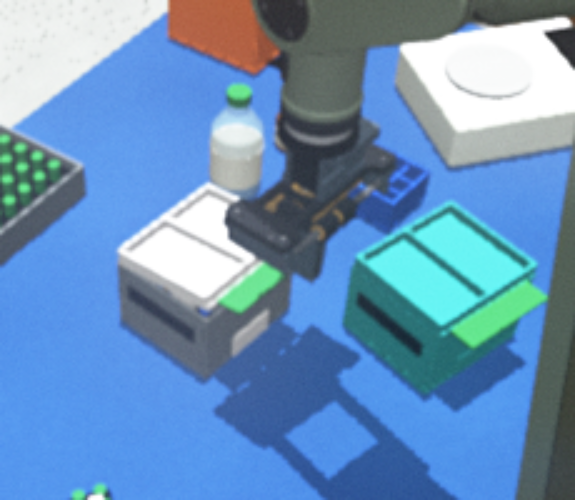

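The flap has sunk back onto the catch (about 0.12 rad), the closed fingers standing in front of the lip. Next I press the fingers against the lip's front edge and carry it up its arc, by friction.

Request:
apply_moves(
  deltas=[
    [0, 0, 0.04, 0, -1],
    [0, 0, 0.06, 0, -1],
    [-0.006, 0, 0.06, 0, -1],
    [-0.009, 0, 0.06, 0, -1],
    [-0.012, 0, 0.06, 0, -1],
  ],
)

```text
time_s: 6.35
ee_pos: [445.8, -99.5, 100.1]
ee_rot: [-180.0, -0.3, 174.1]
force: [-11.1, -1.0, 3.9]
gripper_width: 0.4
gripper_force: 5.6
```

Request:
apply_moves(
  deltas=[
    [-0.003, 0, -0.004, 0, -1],
    [-0.005, 0, -0.013, 0, -1],
    [-0.008, 0, -0.022, 0, -1],
    [-0.011, 0, -0.031, 0, -1],
    [-0.015, 0, -0.041, 0, -1],
  ],
)

```text
time_s: 6.85
ee_pos: [456.5, -100.6, 140.5]
ee_rot: [-180.0, -0.8, 174.1]
force: [-15.1, -0.5, 3.6]
gripper_width: 0.6
gripper_force: 7.1
```

Request:
apply_moves(
  deltas=[
    [-0.005, 0, -0.009, 0, -1],
    [-0.01, 0, -0.017, 0, -1],
    [-0.016, 0, -0.025, 0, -1],
    [-0.022, 0, -0.033, 0, -1],
    [-0.029, 0, -0.041, 0, -1],
  ],
)

```text
time_s: 7.35
ee_pos: [482.5, -103.4, 183.2]
ee_rot: [-179.9, -1.1, 174.1]
force: [-25.3, 1.4, 18.7]
gripper_width: 0.2
gripper_force: 12.9
```

Request:
apply_moves(
  deltas=[
    [-0.004, 0, -0.014, 0, -1],
    [-0.01, 0, -0.022, 0, -1],
    [-0.018, 0, -0.03, 0, -1],
    [-0.026, 0, -0.038, 0, -1],
    [-0.034, 0, -0.045, 0, -1],
  ],
)

```text
time_s: 7.85
ee_pos: [526.8, -107.7, 227.6]
ee_rot: [-180.0, 0.2, 174.1]
force: [-0.3, 0.6, -0.1]
gripper_width: 0.5
gripper_force: 0.4
```

```bash
python3 - <<'E'
from h import *
im=cams.grab_frame('side');cv2.imwrite('pics/s4.png',cv2.resize(im[60:300,250:480],None,fx=2.4,fy=2.4));print(env.state()['ee_pos'])
E
```

```text
[ 528.67721673 -107.97823659  228.53657903]
```

View pics/s4.png

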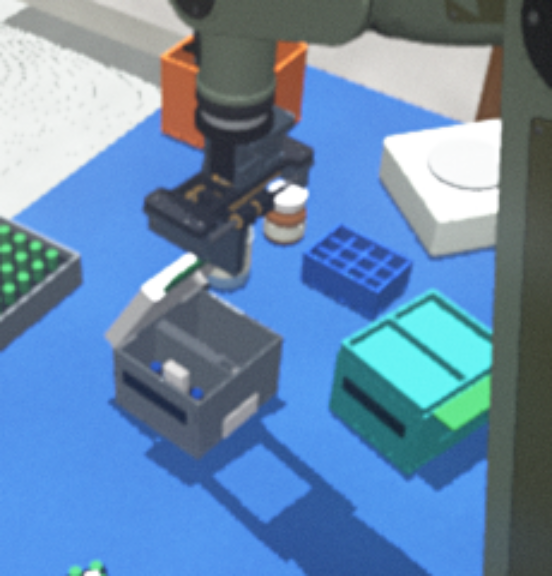

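Request:
apply_moves(
  deltas=[
    [-0.012, 0, 0.008, 0, -1],
    [-0.034, 0, 0.006, 0, -1],
    [-0.056, 0, 0.004, 0, -1],
    [-0.078, 0, 0.004, 0, -1],
    [-0.1, 0, 0.004, 0, -1],
  ],
)

```text
time_s: 8.4
ee_pos: [625.7, -117.9, 220.9]
ee_rot: [-180.0, -0.1, 174.1]
force: [-1.2, 0.3, -0.4]
gripper_width: 0.5
gripper_force: 0.7
```

Request:
apply_moves(
  deltas=[
    [-0.01, 0, 0, 0, -1],
    [-0.01, 0, 0, 0, -1],
    [-0.01, 0, 0, 0, -1],
  ],
)

```text
time_s: 8.7
ee_pos: [634.2, -118.8, 221.4]
ee_rot: [-180.0, -0.1, 174.1]
force: [-0.0, 0.4, 0.2]
gripper_width: 0.4
gripper_force: 0.0
```

```bash
python3 - <<'E'
from h import *
im=cams.grab_frame('side');cv2.imwrite('pics/s5.png',cv2.resize(im[60:300,250:480],None,fx=2.4,fy=2.4));print(env.state()['ee_pos'],env.state()['force'])
E
```

```text
[ 633.98622779 -118.8023763   221.76663087] [ 0.43322872 -0.0158132  -0.44689792]
```

View pics/s5.png

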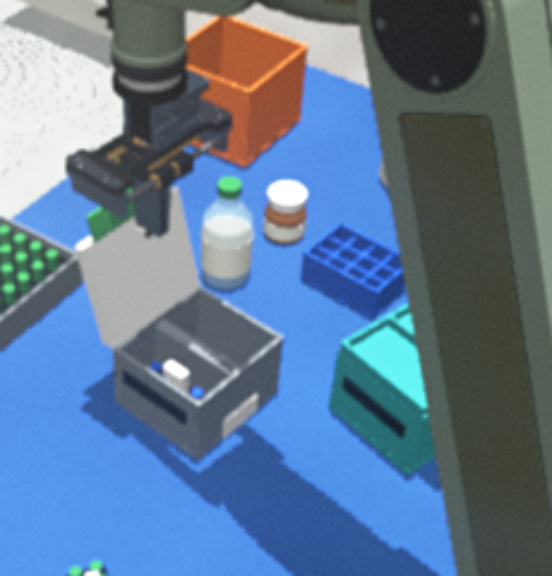

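The flap now stands open past upright. Next is the rack.

```bash
python3 - <<'E'
from h import *
plan(457,211,190,145)
E
```

```text
call 0 [0.137, 0.202, 0.021] 0.507 -> [519.0, 96.0, 201.0] 145.0
call 1 [0.116, 0.059, 0.011] -0.0 -> [457.0, 211.0, 190.0] 145.0
```

Request:
apply_moves(
  deltas=[
    [0.027, 0.04, 0.004, 0.1, -0.5],
    [0.055, 0.081, 0.008, 0.2, 0],
    [0.082, 0.121, 0.012, 0.3, 0],
    [0.11, 0.162, 0.017, 0.41, 0],
    [0.137, 0.202, 0.021, 0.507, 0],
  ],
)

```text
time_s: 9.25
ee_pos: [517.2, 97.5, 201.2]
ee_rot: [180.0, 0.0, 144.7]
force: [1.1, 1.6, -0.1]
gripper_width: 37.5
gripper_force: 0.0
```

Request:
apply_moves(
  deltas=[
    [0.04, 0.02, 0.004, 0, 0],
    [0.08, 0.04, 0.008, 0, 0],
    [0.116, 0.059, 0.011, 0, 0],
    [0.116, 0.059, 0.011, 0, 0],
    [0.116, 0.059, 0.011, 0, 0],
  ],
)

```text
time_s: 9.75
ee_pos: [457.4, 211.2, 190.4]
ee_rot: [180.0, 0.1, 145.1]
force: [-0.0, 0.3, 0.5]
gripper_width: 45.8
gripper_force: 0.0
```

```bash
python3 - <<'E'
from h import *
T=pose();im=cams.grab_frame('wrist');cv2.imwrite('pics/w2.png',im);np.savez('w2.npz',p=T[0],R=T[1])
print(T[0])
m=mask(im,*GREEN)
n,l,st,ce=cv2.connectedComponentsWithStats(m)
pts=[]
for i in range(1,n):
    if 15<st[i,4]<3000:
        w=onz('wrist',ce[i],42,T)
        if np.hypot(w[0]-457,w[1]-211)<80: pts.append(w[:2]);print(st[i].tolist(),ce[i].round(0),w.round(1))
m=mask(im,(0,0,150),(180,60,255));n,l,st,ce=cv2.connectedComponentsWithStats(m)
for i in range(1,n):
    w=onz('wrist',ce[i],74,T)
    if st[i,4]>60 and np.hypot(w[0]-457,w[1]-211)<60: print('white',st[i].tolist(),w.round(1))
E
```

```text
[457.37314157 211.24244765 190.37763812]
[305, 162, 17, 17, 214] [313. 170.] [417.3 225.9  42. ]
[331, 162, 17, 17, 211] [339. 170.] [429.9 243.8  42. ]
[305, 183, 17, 16, 211] [313. 191.] [431.8 215.6  42. ]
[331, 183, 16, 17, 210] [338. 191.] [444.5 233.6  42. ]
[305, 235, 16, 17, 178] [312. 244.] [470.7 187.1  42. ]
[331, 236, 15, 16, 163] [338. 244.] [484.4 206.3  42. ]
[306, 254, 15, 15, 177] [313. 261.] [484.7 178.1  42. ]
[330, 254, 15, 15, 177] [337. 261.] [497.5 195.9  42. ]
white [318, 208, 17, 37, 617] [457.6 211.2  74. ]
```

View pics/w2.png

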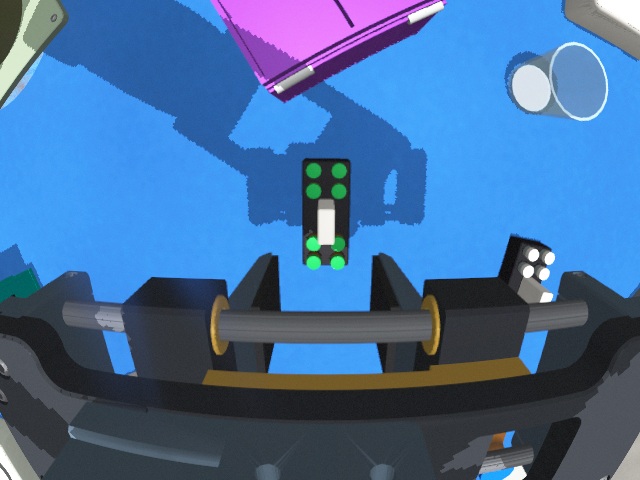

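The wrist view shows the green rack centred at (326,216), aligned, its white grip between the fingers; eight caps average to (457.6, 210.8), yaw −35.3°, as expected. Going straight down.

Request:
apply_moves(
  deltas=[
    [0, 0, 0.045, 0, 0],
    [0, 0, 0.09, 0, 0],
    [0, 0, 0.13, 0, 0],
    [0, 0, 0.14, 0, 0],
    [0, 0, 0.14, 0, 0],
  ],
  grip_force=25,
)

```text
time_s: 10.3
ee_pos: [458.0, 209.8, 49.1]
ee_rot: [-179.9, -0.1, 144.9]
force: [0.3, 1.3, 0.7]
gripper_width: 45.4
gripper_force: 0.0
```

Request:
apply_moves(
  deltas=[
    [0, 0, 0, 0, -1],
    [0, 0, 0, 0, -1],
    [0, 0, 0, 0, -1],
    [0, 0, 0, 0, -1],
    [0, 0, 0, 0, -1],
  ],
)

```text
time_s: 10.8
ee_pos: [458.6, 211.3, 50.8]
ee_rot: [179.9, 0.1, 145.0]
force: [-0.2, -0.7, 4.8]
gripper_width: 14.0
gripper_force: 25.0
```

Request:
apply_moves(
  deltas=[
    [0, 0, -0.02, 0, -1],
    [0, 0, -0.06, 0, -1],
    [0, 0, -0.1, 0, -1],
    [0, 0, -0.14, 0, -1],
    [0, 0, -0.15, 0, -1],
  ],
)

```text
time_s: 11.3
ee_pos: [460.1, 212.1, 204.3]
ee_rot: [179.6, 0.3, 145.0]
force: [1.0, 0.9, -2.0]
gripper_width: 13.8
gripper_force: 25.0
```

```bash
python3 - <<'E'
from h import *
for n,z in (('top',9),('side',9)):
    im=cams.grab_frame(n); cv2.imwrite(f'pics/{n}6.png',im)
    m=mask(im,(40,60,30),(80,255,255))
    k,l,st,ce=cv2.connectedComponentsWithStats(m)
    for i in range(1,k):
        w=onz(n,ce[i],z)
        if st[i,4]>30 and 450<w[0]<700 and -230<w[1]<0:
            b=cv2.boxPoints(cv2.minAreaRect(np.argwhere(l==i)[:,::-1].astype(np.float32)))
            P=np.array([onz(n,q,z)[:2] for q in b]); print(n,st[i].tolist(),P.round(0).tolist(),P.mean(0))
plan(557,-150,200,174)
E
```

```text
top [363, 199, 23, 41, 774] [[509.0, -120.0], [618.0, -132.0], [613.0, -185.0], [504.0, -172.0]] [ 560.72866174 -152.32734728]
call 0 [-0.188, -0.157, 0.001] -0.506 -> [523.0, -25.0, 200.0] 174.0
call 1 [-0.047, -0.121, 0.0] -0.0 -> [557.0, -150.0, 200.0] 174.0
```

Request:
apply_moves(
  deltas=[
    [-0.036, -0.03, 0, -0.1, -1],
    [-0.074, -0.062, 0, -0.2, -1],
    [-0.112, -0.094, 0, -0.3, -1],
    [-0.15, -0.126, 0, -0.41, -1],
    [-0.188, -0.157, 0, -0.51, -1],
  ],
)

```text
time_s: 11.9
ee_pos: [520.7, -27.2, 197.2]
ee_rot: [-180.0, -0.3, 174.5]
force: [1.6, 0.9, -1.3]
gripper_width: 13.7
gripper_force: 25.0
```

Request:
apply_moves(
  deltas=[
    [-0.016, -0.04, 0, 0, -1],
    [-0.032, -0.08, 0, 0, -1],
    [-0.047, -0.121, 0, 0, -1],
    [-0.047, -0.121, 0, 0, -1],
    [-0.047, -0.121, 0, 0, -1],
  ],
)

```text
time_s: 12.4
ee_pos: [555.3, -150.7, 197.1]
ee_rot: [179.9, -0.3, 174.1]
force: [-0.7, 0.8, -1.7]
gripper_width: 13.4
gripper_force: 25.0
```

```bash
python3 - <<'E'
from h import *
T=pose();im=cams.grab_frame('wrist');cv2.imwrite('pics/w3.png',im)
print(env.state()['ee_pos'],env.state()['ee_rot'],env.state()['force'])
plan(559,-151,61,174)
E
```

```text
[ 555.2722499  -149.79494402  197.60097887] [179.91773005  -0.27495949 174.19176956] [-0.04945112 -0.11170201 -0.99573748]
call 0 [-0.004, -0.001, 0.137] 0.003 -> [559.0, -151.0, 61.0] 174.0
```

View pics/w3.png

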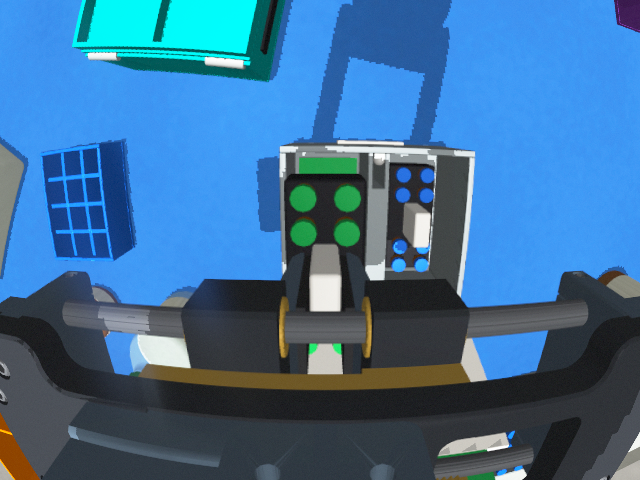

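The wrist view shows the held green rack over the right bay, the green mat edge at (300–357, 157–173), the divider at column 375 and the blue rack on the right.

```bash
python3 - <<'E'
from h import *
T=pose()
for q,z in [((300,160),9),((357,160),9),((281,147),95),((473,151),95)]: 
    w=onz('wrist',q,z,T); print(q,w.round(1), (T[1].T@(w-T[0])).round(1))
E
```

```text
(300, 160) [ 504.4 -169.4    9. ] [ 47.7 -24.9 188.8]
(357, 160) [ 509.9 -114.5    9. ] [ 47.8  30.3 188.9]
(281, 147) [ 487.6 -176.    95. ] [ 64.2 -33.1 102.9]
(473, 151) [502.5 -29.9  95. ] [ 64.2 113.8 103.1]
```

Request:
apply_moves(
  deltas=[
    [-0.005, 0.001, 0.03, 0, -1],
    [-0.005, 0.001, 0.06, 0, -1],
    [-0.005, 0.001, 0.08, 0, -1],
    [-0.005, 0.001, 0.1, 0, -1],
    [-0.005, 0.001, 0.115, 0, -1],
  ],
)

```text
time_s: 12.95
ee_pos: [560.2, -147.7, 82.9]
ee_rot: [179.9, -0.2, 174.4]
force: [-0.5, -0.2, -1.3]
gripper_width: 14.1
gripper_force: 25.0
```

Request:
apply_moves(
  deltas=[
    [0, 0, 0.006, 0, -1],
    [0, 0, 0.012, 0, -1],
    [0, 0, 0.018, 0, -1],
    [0, 0, 0.021, 0, -1],
    [0, 0, 0.021, 0, -1],
  ],
)

```text
time_s: 13.45
ee_pos: [561.7, -149.9, 63.9]
ee_rot: [-180.0, -0.0, 174.2]
force: [0.0, 0.1, -2.1]
gripper_width: 13.7
gripper_force: 25.0
```

Request:
apply_moves(
  deltas=[
    [0, 0, 0.002, 0, -1],
    [0, 0, 0.004, 0, -1],
    [0, 0, 0.004, 0, -1],
  ],
)

```text
time_s: 13.75
ee_pos: [561.8, -150.1, 60.0]
ee_rot: [-180.0, 0.0, 174.2]
force: [0.2, 0.3, -1.0]
gripper_width: 14.0
gripper_force: 25.0
```

Request:
apply_moves(
  deltas=[
    [0, 0, 0.001, 0, -1],
    [0, 0, 0.002, 0, -1],
    [0, 0, 0.002, 0, -1],
  ],
)

```text
time_s: 14.05
ee_pos: [561.8, -150.1, 59.9]
ee_rot: [-180.0, 0.1, 174.2]
force: [-3.7, 0.0, 9.8]
gripper_width: 14.1
gripper_force: 25.0
```

Request:
apply_moves(
  deltas=[
    [0, 0, -0.001, 0, -0.55],
    [0, 0, -0.001, 0, -0.5],
    [0, 0, -0.001, 0, -0.5],
    [0, 0, -0.001, 0, -0.5],
  ],
)

```text
time_s: 14.45
ee_pos: [561.7, -150.0, 58.7]
ee_rot: [-180.0, -0.0, 174.2]
force: [-0.4, -0.2, 0.4]
gripper_width: 22.6
gripper_force: 0.0
```

Request:
apply_moves(
  deltas=[
    [0, 0, -0.015, 0, -0.5],
    [0, 0, -0.04, 0, -0.5],
    [0, 0, -0.08, 0, -0.5],
    [0, 0, -0.12, 0, -0.5],
    [0, 0, -0.16, 0, -0.5],
  ],
)

```text
time_s: 14.95
ee_pos: [561.5, -149.9, 220.2]
ee_rot: [-180.0, -0.0, 174.2]
force: [1.1, 0.4, -0.1]
gripper_width: 22.6
gripper_force: 0.0
```

```bash
python3 - <<'E'
from h import *
T=pose();im=cams.grab_frame('wrist');cv2.imwrite('pics/w4.png',im)
print(T[0])
for nm,c in (('g',GREEN),('b',((105,120,120),(125,255,255)))):
  m=mask(im,*c,roi=(260,100,480,270)); n,l,st,ce=cv2.connectedComponentsWithStats(m)
  for i in range(1,n):
    if 60<st[i,4]<2500: print(nm,st[i].tolist(),onz('wrist',ce[i],51 if nm=='g' else 48,T).round(1))
E
```

```text
[ 561.47918015 -149.89876339  220.21066263]
g [299, 149, 55, 103, 1308] [ 538.2 -143.9   51. ]
g [305, 160, 16, 16, 189] [ 518.2 -157.7   51. ]
g [329, 160, 16, 16, 188] [ 520.5 -135.9   51. ]
g [305, 179, 16, 16, 188] [ 535.9 -159.5   51. ]
g [329, 179, 16, 16, 189] [ 538.2 -137.7   51. ]
g [306, 229, 15, 15, 155] [ 583.8 -165.    51. ]
g [329, 229, 15, 16, 155] [ 586.3 -141.9   51. ]
g [306, 247, 15, 15, 179] [ 601.2 -166.2   51. ]
g [329, 247, 15, 15, 176] [ 603.5 -144.4   51. ]
b [391, 158, 14, 14, 162] [523.1 -78.8  48. ]
b [414, 159, 13, 14, 156] [525.4 -57.   48. ]
b [390, 177, 14, 14, 163] [540.9 -80.9  48. ]
b [413, 178, 13, 14, 156] [543.5 -59.   48. ]
b [388, 226, 14, 15, 134] [588.1 -85.6  48. ]
b [410, 230, 13, 11, 79] [593.5 -64.   48. ]
```

Rack is upright and centred in its bay (caps average (561,−151)), and the blue rack is in place. Next: go over the flap and swing it shut from behind.

Request:
apply_moves(
  deltas=[
    [0, 0, -0.04, 0, -1],
    [0, 0, -0.085, 0, -1],
    [-0.02, 0.005, -0.09, 0, -1],
    [-0.065, 0.015, -0.09, 0, -1],
    [-0.11, 0.022, -0.09, 0, -1],
  ],
)

```text
time_s: 15.5
ee_pos: [674.5, -138.9, 310.1]
ee_rot: [-180.0, 0.1, 174.2]
force: [0.3, -0.6, -0.0]
gripper_width: 0.3
gripper_force: 0.0
```

Request:
apply_moves(
  deltas=[
    [-0.045, 0.01, 0, 0, -1],
    [-0.053, 0.018, 0.02, 0, -1],
    [-0.053, 0.018, 0.06, 0, -1],
    [-0.053, 0.018, 0.08, 0, -1],
    [-0.053, 0.018, 0.08, 0, -1],
  ],
)

```text
time_s: 16.0
ee_pos: [726.2, -126.1, 223.7]
ee_rot: [180.0, -0.5, 174.2]
force: [0.2, 0.3, 0.1]
gripper_width: 0.7
gripper_force: 0.0
```

Request:
apply_moves(
  deltas=[
    [0.016, 0, 0, 0, -1],
    [0.032, 0, 0, 0, -1],
    [0.048, 0, 0, 0, -1],
    [0.064, 0, 0, 0, -1],
    [0.08, 0, 0, 0, -1],
  ],
)

```text
time_s: 16.5
ee_pos: [649.0, -118.8, 231.3]
ee_rot: [-180.0, 0.3, 174.2]
force: [0.2, 0.3, 1.4]
gripper_width: 0.2
gripper_force: 0.5
```

Request:
apply_moves(
  deltas=[
    [0.016, 0, 0, 0, -1],
    [0.032, 0, 0, 0, -1],
    [0.048, 0, 0, 0, -1],
    [0.06, 0, 0, 0, -1],
    [0.06, 0, 0, 0, -1],
  ],
)

```text
time_s: 17.0
ee_pos: [588.0, -112.5, 230.5]
ee_rot: [-180.0, 0.1, 174.2]
force: [0.5, 0.1, 0.4]
gripper_width: 0.2
gripper_force: 0.0
```

Request:
apply_moves(
  deltas=[
    [0, 0, 0, 0, -1],
    [0, 0, 0, 0, -1],
    [0, 0, 0, 0, -1],
    [0, 0, 0, 0, -1],
    [0, 0, 0, 0, -1],
  ],
)

```text
time_s: 17.5
ee_pos: [588.9, -112.5, 228.7]
ee_rot: [-180.0, -0.0, 174.2]
force: [-0.3, 0.4, 0.3]
gripper_width: 0.6
gripper_force: 0.0
```

```bash
python3 - <<'E'
from h import *
T=pose()
for n in ('top','side'):
    im=cams.grab_frame(n);cv2.imwrite(f'pics/{n}7.png',im)
    m=mask(im,*GREEN); k,l,st,ce=cv2.connectedComponentsWithStats(m)
    for i in range(1,k):
        for z in (101,119):
            w=onz(n,ce[i],z)
            if st[i,4]>100 and 400<w[0]<700 and -230<w[1]<0: print(n,st[i].tolist(),z,w.round(0))
plan(476,-103,180,174)
E
```

```text
side [334, 184, 35, 24, 240] 101 [ 529. -155.  101.]
side [334, 184, 35, 24, 240] 119 [ 519. -139.  119.]
call 0 [0.113, -0.002, 0.049] 0.004 -> [476.0, -103.0, 180.0] 174.0
```

Request:
apply_moves(
  deltas=[
    [0.04, 0, 0, 0, -1],
    [0.08, 0, 0, 0, -1],
    [0.111, 0, 0, 0, -1],
    [0.111, 0, 0, 0, -1],
    [0.111, 0, 0, 0, -1],
  ],
)

```text
time_s: 18.1
ee_pos: [478.4, -101.4, 229.5]
ee_rot: [-180.0, 0.1, 174.2]
force: [0.8, -1.1, 1.4]
gripper_width: 0.2
gripper_force: 0.0
```

```bash
python3 - <<'E'
from h import *
T=pose();im=cams.grab_frame('wrist');cv2.imwrite('pics/w5.png',im);print(T[0])
m=mask(im,*GREEN,roi=(220,100,430,330)); c=max(cv2.findContours(m,0,1)[0],key=cv2.contourArea)
b=cv2.boxPoints(cv2.minAreaRect(c)); 
for z in (101,119,140): 
    P=np.array([onz('wrist',q,z,T) for q in b]); print(z,P.mean(0).round(0),[np.linalg.norm(P[i+1]-P[i]).round(0) for i in (0,1)])
E
```

```text
[ 478.36653418 -101.38675556  229.52514644]
101 [ 484. -102.  101.] [np.float64(126.0), np.float64(33.0)]
119 [ 479. -102.  119.] [np.float64(119.0), np.float64(31.0)]
140 [ 473. -101.  140.] [np.float64(110.0), np.float64(29.0)]
```

Lip width matches at z≈119 mm: the flap rests on the catch. Press it down.

Request:
apply_moves(
  deltas=[
    [0, 0, 0.045, 0, -1],
    [0, 0, 0.085, 0, -1],
    [0, 0, 0.102, 0, -1],
    [0, 0, 0.106, 0, -1],
    [0, 0, 0.108, 0, -1],
  ],
)

```text
time_s: 18.65
ee_pos: [477.5, -101.0, 120.8]
ee_rot: [180.0, -0.3, 174.2]
force: [-6.6, 2.3, 9.6]
gripper_width: 0.9
gripper_force: 4.6
```

Request:
apply_moves(
  deltas=[
    [0, 0, 0.004, 0, -1],
    [0, 0, 0.008, 0, -1],
    [0, 0, 0.012, 0, -1],
    [0, 0, 0.015, 0, -1],
    [0, 0, 0.017, 0, -1],
  ],
)

```text
time_s: 19.15
ee_pos: [478.1, -101.3, 103.6]
ee_rot: [-180.0, -0.1, 174.2]
force: [-3.3, 0.9, 3.2]
gripper_width: 0.7
gripper_force: 1.7
```

Request:
apply_moves(
  deltas=[
    [0, 0, 0.001, 0, -1],
    [0, 0, 0.002, 0, -1],
    [0, 0, 0.003, 0, -1],
    [0, 0, 0.003, 0, -1],
  ],
)

```text
time_s: 19.55
ee_pos: [478.1, -101.3, 101.2]
ee_rot: [-180.0, -0.0, 174.2]
force: [-3.3, 0.7, 5.0]
gripper_width: 0.3
gripper_force: 3.3
```

Request:
apply_moves(
  deltas=[
    [0, 0, 0.001, 0, -1],
    [0, 0, 0.002, 0, -1],
    [0, 0, 0.003, 0, -1],
    [0, 0, 0.003, 0, -1],
  ],
)

```text
time_s: 19.95
ee_pos: [478.1, -101.4, 100.9]
ee_rot: [-180.0, 0.1, 174.2]
force: [-11.3, 1.9, 24.2]
gripper_width: 0.6
gripper_force: 13.2
```

Firm stop at z 100.9 with 24 N: shut. Retreat and verify.

Request:
apply_moves(
  deltas=[
    [0, 0, -0.02, 0, -1],
    [0, 0, -0.06, 0, -1],
    [0, 0, -0.1, 0, -1],
    [0, 0, -0.13, 0, -1],
    [0, 0, -0.13, 0, -1],
  ],
)

```text
time_s: 20.45
ee_pos: [482.3, -102.2, 232.8]
ee_rot: [-179.9, 0.8, 174.2]
force: [0.2, 0.9, -0.3]
gripper_width: 0.4
gripper_force: 0.0
```

Request:
apply_moves(
  deltas=[
    [0, 0, 0, 0, -1],
    [0, 0, 0, 0, -1],
    [0, 0, 0, 0, -1],
    [0, 0, 0, 0, -1],
    [0, 0, 0, 0, -1],
  ],
)

```text
time_s: 20.95
ee_pos: [478.0, -101.3, 227.2]
ee_rot: [180.0, -0.1, 174.2]
force: [-0.1, 0.2, 1.2]
gripper_width: 0.2
gripper_force: 0.0
```

```bash
python3 - <<'E'
from h import *
T=pose();im=cams.grab_frame('wrist');cv2.imwrite('pics/w6.png',im);print(T[0])
m=mask(im,*GREEN,roi=(220,100,430,330)); c=max(cv2.findContours(m,0,1)[0],key=cv2.contourArea)
b=cv2.boxPoints(cv2.minAreaRect(c))
for z in (101,119):
    P=np.array([onz('wrist',q,z,T) for q in b]); print(z,P.mean(0).round(0),[np.linalg.norm(P[i+1]-P[i]).round(0) for i in (0,1)])
a=cv2.imread('pics/top0.png');t=cams.grab_frame('top');d=cv2.absdiff(a,t).max(2);d[:,:]=(d>60)*255
n,l,st,ce=cv2.connectedComponentsWithStats(d)
print([s.tolist() for s in st[1:] if s[4]>40])
E
```

```text
[ 478.01788827 -101.28494259  227.24813277]
101 [ 477. -102.  101.] [np.float64(117.0), np.float64(32.0)]
119 [ 472. -101.  119.] [np.float64(110.0), np.float64(30.0)]
[[221, 179, 419, 301, 50130], [221, 236, 36, 40, 693], [281, 381, 38, 13, 254], [284, 395, 31, 14, 262]]
```

The lip is back at its original shut position (477, −102, 101), and it stays there. Only the arm and the rack differ from the start picture.

```bash
python3 -c "
from workcell import env
print(env.job_done())"
```

```text
the job is handed in; nothing more can be done
None
```

The job is handed in at about 21 s of robot time: the green-capped rack stands upright on the green mat in the right bay, the flap is shut flush with its lip back at its starting height, and the blue rack was still in its bay when last seen. I started the lift by pinching the flap's centre rib because the fingers cannot get under the lip; it sank back once, and I then pushed it open by the lip's front edge.

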